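# Crank the viscometer's sample cup up to the spindle mark

### The job

The sample cup has to come up to the viscometer's spindle: swing the folded crank handle of the inclined handwheel out until it snaps upright in its catch, which also unlocks the wheel, then crank the table up until the cup's rim is level with the red mark on the spindle, and let go of the handle, leaving it swung out. Keep the cup standing on the table, do not touch the viscometer's head or spindle, and leave the timer, dropper bottle, wash bottle and tweezers where they are.

Things in the scene. Friction and masses are not known exactly. Their poses are not given: they have to be found in the camera images.
- stand: White viscometer stand, fixed, base 280 x 150 mm. Origin: bench level, middle plane, 75 mm behind its front edge; x points from the operator's side to the mast, z up. The handwheel sits on its sloping front, centre 20 mm before and 118 mm above the origin, axis leaning 35 deg from vertical towards the operator (-x). Table, cup and spindle are 115 mm behind the origin, the mast 175 mm.
- wheel_center (a point): Centre of the aluminium handwheel (three spokes; rim 124 mm over all, 14 mm thick, inner radius 48 mm, this point in its mid plane). Turns with the wheel: z = wheel axis, out to the operator; x = towards the handle's hinge (at the start uphill, y level). The hub ends 4 mm below this point, a toothed index ring (radius 34 to 50 mm) begins 12 mm below it. Wheel friction about 0.1 N m.
- handle_hinge (a point): Hinge pin of the crank handle, in a steel fork on the wheel's rim, 42 mm from the wheel's axis and 10 mm above wheel_center's plane; axes as wheel_center, pin along y. Folded, the handle lies from here across the hub (along -x), its axis 10 mm above that plane; swung out it stands along +z.
- handle_grip (a point): Point on the handle's axis 50 mm from the hinge pin; moves with the handle. Its -x axis points to the free end (76 mm from the pin), y = hinge pin. The grip is a black barrel 16 to 18 mm thick, 14 to 72 mm from the pin, spinning freely on the handle, so a closed gripper can be carried round without turning. Pinched along y, the handle can also pivot between the pads as it swings out.
- crank_handle (a joint): Handle angle: 0 folded flat on the wheel, 1.57 upright and latched (end stop). A spring catch snaps it to the nearer end (middle 0.79) and holds it there with about 4 N at handle_grip. Folded, its red heel sits 6 mm deep in a notch of the index ring and locks the wheel (play 0.04 rad); it is clear beyond about 0.8 rad.
- crank_wheel (a joint): Angle of the handwheel, about 0 at the start; grows clockwise as seen by the operator facing the wheel, which raises the table by 16 mm a turn (2.55 mm per rad). Range 0 to 18 rad. It stays where it is left.
- cup: Open steel sample cup, loose, 56 mm wide, 50 mm high, wall 2.5 mm, standing on the round sample table (100 mm) inside a 3.6 mm high locating ring, under the spindle. Origin: centre of its underside.
- cup_rim (a point): Centre of the cup's mouth, level with the rim, 50 mm above its underside.
- head: White viscometer head, fixed on the mast, 228 x 100 x 60 mm, display at its front; the spindle hangs from it. Origin: middle of the red mark, axes as the stand. Its underside, 120 mm above that, reaches forward over the wheel to 145 mm before the spindle, so a vertical tool strikes it: come to the wheel from the operator's side, tool tilted 25 to 40 deg along its axis.
- immersion_mark (a point): Middle of the red mark (a band 8 mm high, 7 mm thick) on the spindle's thin shaft. The spindle ends in a disc of 28 mm, 18 mm below this point; at the start it hangs above the cup. The rim must rise 21 to 37 mm to the mark.
- timer: White lab timer, 66 x 66 x 20 mm, a bystander. Origin: centre of its underside.
- dropper_bottle: Brown dropper bottle with a red teat, 98 mm high, a bystander. Origin: centre of its underside.
- wash_bottle: White wash bottle, 180 mm high, a bystander. Origin: centre of its underside.
- tweezers: Steel tweezers, 124 mm long, lying flat, a bystander. Origin: centre of the underside.
Mind the look-alikes: they are no part of the job. There is more than one size of the cup; the one meant has the size given above.

How it is judged:
By the outcome, as a careful person would: the job done as asked, in the order asked, and still so for the second after the job is handed in, with the robot touching nothing.
It also fails if it takes over 61 s, if anything falls off the work surface, if the arm or the gripper's body presses on something with over 40 N, if the wrist force passes 120 N, or if a joint passes its speed limit or range.

### The arm

A 7-joint arm with a two-finger parallel gripper is mounted at the origin on a cart in front of the work surface, level with it; the furniture and walls round the work are solid. World frame = base frame: x ahead of the robot, y to its left, z up, the work surface at z = 0. Lengths are in m, angles in rad, forces in N, time in s.
With the tool pointing down it reaches from about 0.4 to 0.85 m from the base axis. Payload 10.4 kg.
Tool frame: the origin (TCP) lies at the very end of the fingers, on their centre line; the grasp point (between the pads) lies 19 mm behind it (r.pinch_z is the distance from the TCP to the grasp point, in m); z points along the fingers, y is the line along which they close (so a half turn about z gives the same grasp; the last joint's range is limited). The gripper opens to 87 mm and grips with 3 to 60 N. Pads are 19 mm wide; open, the fingers measure 117 mm over their backs; the gripper's body (75 mm by 190 mm) begins 51 mm behind the grasp point.
Start: joints at [1.193, 0.332, -0.065, 1.46, 0.022, 1.35, -0.088], TCP at [0.217, -0.586, 0.223] pointing down, gripper open.
Joint ranges: [-2.6, 2.6], [-0.5, 2.12], [-1.47, 1.34], [0.16, 2.42], [-1.27, 4.41], [0.06, 2.06], [-2.6, 2.6]. Speed limits (rad/s): [2.22, 2.22, 2.79, 2.79, 3.14, 3.14, 3.14].

### API

Orientations are given as a unit quaternion [x, y, z, w].
In Python, from bench import r, camera gives the robot as it stands. The module is installed in compiled form; this text tells all that it offers.
- The arm moves only by the shell command python3 -m pendant 'ROWS' [FORCE]. ROWS is JSON, a list of rows, each an object with "dp": the shift along the tool's x, y, z as a fraction of full scale, a list of three; "rotation": the turn, a rotation vector about the tool's x, y, z as a fraction of full scale, a list of three; "jaw": the opening, from 0 (shut) to 1 (fully open). A call has 1 to 8 rows; each row is the pose to reach, as a shift and turn from the pose commanded when the call began, along the tool's axes at that moment, turning the shorter way round; what a row does not reach only later rows make up. Full scale, the value 1, is 0.15 m for a shift and 2 pi rad for a turn. A row lasts 1/8 s, in which the tool goes at most 62.5 mm and 10.7 degrees, less where a joint would pass 70% of its speed; a pose out of reach is approached as far as the arm can. A call with a number of a shift or a turn outside -1 to 1 is refused whole. A call with a gripper value outside its range is refused whole. The fingers move at their own pace and stop on an object; FORCE is the grip in N (left out, the last holds). Time passes only in rows, so rows that repeat a pose let the fingers close. It gives the time, the measured TCP pose, the force, the opening and the grip force at its end, in the units of the state.
- r.read_state(): the state, without advancing time (a new reading comes with each control period).
- camera(name): name is "scene" or "top" or "wrist"; returns a dict with "image" (400x640x3 uint8, red, green, blue), "z_map" (400x640 float32, m along the optical axis (not along the pixel's ray), 0 where there is no reading), "mtx" (3x3 intrinsics, pixels), "T" (4x4, takes a point from camera to world coordinates). Camera axes: x right, y down, z forward; pixel columns grow to the right and rows downward; lengths in m; the calibration is good to about 2 mm. A picture is of the moment at which its call begins.
- r.close_job(): hands the job in; it is judged then, once.
The state is a dict: "time": time; "joint_positions": joint angles; "joint_vel": joint speeds; "joint_torque": joint torques, N m; "ee_pos": TCP position; "eef_rot": TCP orientation; "ft_force": force on the tool from outside, world axes, zero at the start; "torque": the same for the moment, N m; "width": finger opening in m; "grip_force": force on a finger pad.
Only numpy, scipy, OpenCV 4.12 (cv2) and the standard library are available. Lean on these libraries where they do the work, as an engineer would, in place of code of your own. Each camera call takes 0.05 s, during which the arm holds its last target. There are 200 camera calls.

## Working session

There is one attempt and no reset: what is moved stays moved. The work goes in short steps, Python scripts to look and compute and a shell command to move; the robot and the scene stay as the last step left them, time stands still between calls to the robot, and variables do not carry over. Pictures are saved under pics/ and viewed, at most 10 in all, crops included, and the job is handed in when it is done.

```bash
mkdir -p pics
python3 - <<'E'
from bench import r,camera
import cv2,numpy as np
for n in ["scene","top"]:
    c=camera(n); cv2.imwrite(f"pics/{n}0.png",c["image"][:,:,::-1]); np.savez(f"{n}0.npz",**c)
    print(n,c["mtx"].tolist(),c["T"].round(3).tolist())
s=r.read_state();print(s, r.pinch_z)
E
```

```text
scene [[443.016300588247, 0.0, 321.00584659298283], [0.0, 443.016300588247, 200.20222741111553], [0.0, 0.0, 1.0]] [[-0.59, -0.554, 0.587, -0.132], [-0.808, 0.411, -0.423, 0.476], [-0.007, -0.724, -0.69, 0.956], [0.0, 0.0, 0.0, 1.0]]
top [[439.28550740433326, 0.0, 315.0529287373925], [0.0, 439.28550740433326, 197.56946771550997], [0.0, 0.0, 1.0]] [[-0.007, -0.981, 0.196, 0.359], [-1.0, 0.008, 0.003, -0.026], [-0.004, -0.196, -0.981, 1.094], [0.0, 0.0, 0.0, 1.0]]
{'time': 0.1, 'joint_positions': array([ 1.19342398,  0.33280325, -0.06468046,  1.46085787,  0.02157268,
        1.34986794, -0.08851414]), 'joint_vel': array([ 5.07710149e-04,  3.98699200e-04, -7.86310847e-04, -2.22228962e-03,
        4.96162185e-04, -3.52354067e-04,  6.24843675e-05]), 'joint_torque': array([ 1.20652094e-03, -6.24546719e+01,  2.44741864e-02, -3.90718997e+01,
       -6.14546891e-02,  3.65855440e-02,  1.11008028e-04]), 'ee_pos': array([ 0.2169888 , -0.58576439,  0.22183655]), 'eef_rot': array([ 9.84309805e-01,  1.76447790e-01, -1.26693048e-04, -6.08204708e-04]), 'ft_force': array([-0.04838853, -0.10066629, -0.9662148 ]), 'torque': array([-0.01117074, -0.00093567,  0.01909145]), 'grip_force': 0.0, 'width': 0.08715713682702005} 0.0187
```

View pics/scene0.png

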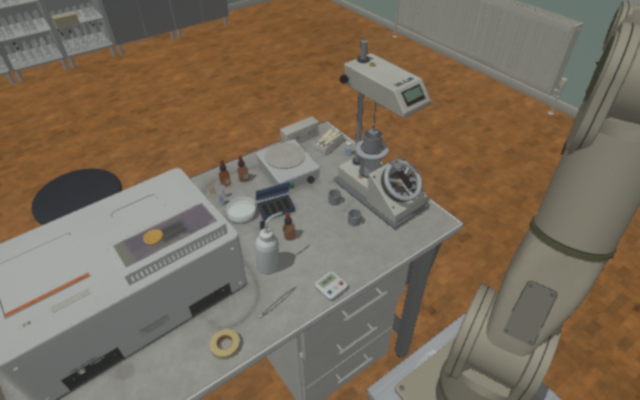

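View pics/top0.png

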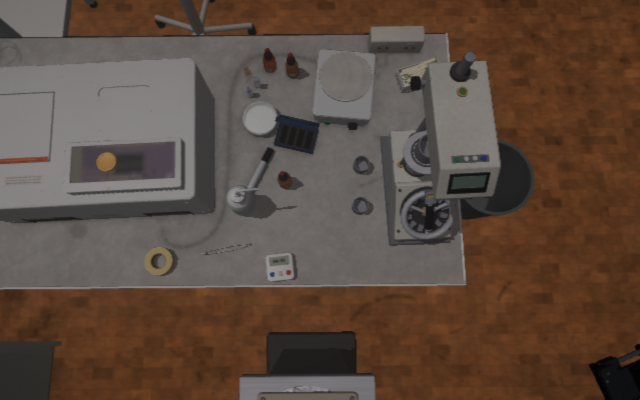

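Run:
```python
import cv2,numpy as np
a=np.load("top0.npz")["image"][40:260,370:530,::-1]; b=np.load("scene0.npz")["image"][30:230,310:450,::-1]
A=cv2.resize(a,None,fx=2.7,fy=2.7,interpolation=cv2.INTER_CUBIC);B=cv2.resize(b,None,fx=2.6,fy=2.97,interpolation=cv2.INTER_CUBIC)
B=B[:594];A=A[:594];h=min(len(A),len(B));cv2.imwrite("pics/crop0.png",np.hstack([A[:h],B[:h]]))
P=[]
for n in["top","scene"]:
    d=np.load(n+"0.npz");z=d["z_map"].astype(float);K=d["mtx"];v,u=np.mgrid[:400,:640]
    p=np.stack([(u-K[0,2])*z/K[0,0],(v-K[1,2])*z/K[1,1],z],-1)@d["T"][:3,:3].T+d["T"][:3,3]
    p[z==0]=np.nan;np.save(n+"_xyz.npy",p)
t=np.load("top_xyz.npy");s=np.load("scene_xyz.npy")
for uv in[(427,213),(404,213),(450,213),(427,236),(427,192),(392,240),(388,200),(392,140),(430,195),(493,100),(430,100),(493,190),(437,190)]:print("t",uv,t[uv[1],uv[0]].round(3))
for uv in[(402,181),(389,181),(414,165),(408,195),(375,150),(374,133)]:print("s",uv,s[uv[1],uv[0]].round(3))
```

```text
t (427, 213) [ 0.513 -0.269  0.138]
t (404, 213) [ 0.515 -0.221  0.129]
t (450, 213) [ 0.516 -0.326  0.12 ]
t (427, 236) [ 0.467 -0.277  0.097]
t (427, 192) [ 0.554 -0.264  0.171]
t (392, 240) [ 0.466 -0.21   0.021]
t (388, 200) [ 0.566 -0.205  0.018]
t (392, 140) [ 0.708 -0.213  0.063]
t (430, 195) [ 0.549 -0.273  0.16 ]
t (493, 100) [ 1.206 -0.859 -0.842]
t (430, 100) [ 0.665 -0.22   0.396]
t (493, 190) [ 0.512 -0.32   0.379]
t (437, 190) [ 0.513 -0.227  0.378]
s (402, 181) [ 0.51  -0.275  0.115]
s (389, 181) [ 0.519 -0.23   0.132]
s (414, 165) [ 1.307 -1.297 -0.841]
s (408, 195) [ 0.484 -0.28   0.077]
s (375, 150) [ 0.618 -0.261  0.167]
s (374, 133) [ 0.635 -0.267  0.215]
```

View pics/crop0.png

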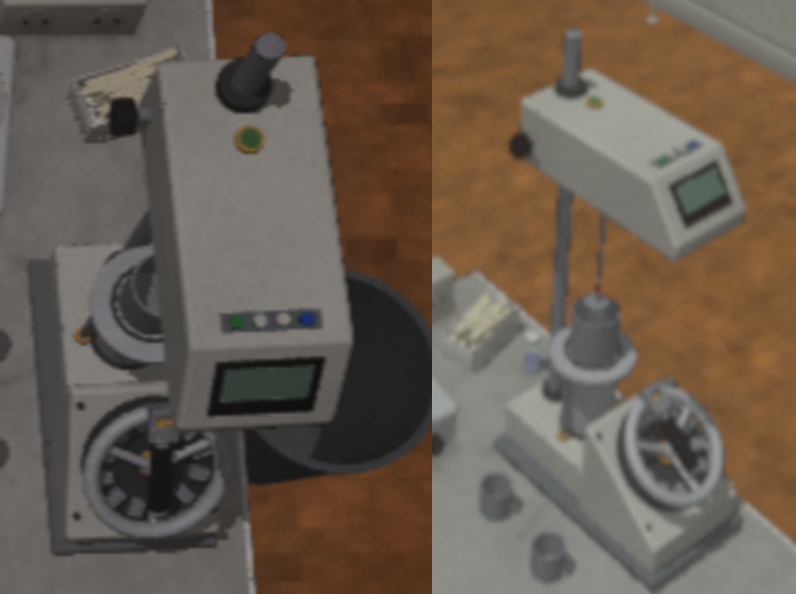

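Run:
```python
import numpy as np,cv2
from scipy.optimize import least_squares
t=np.load("top_xyz.npy").reshape(-1,3);s=np.load("scene_xyz.npy").reshape(-1,3)
for n,p in(("t",t),("s",s)):
    h=p[(p[:,2]>.375)&(p[:,2]<.43)&(abs(p[:,0]-.63)<.25)&(abs(p[:,1]+.27)<.1)]
    hh=h[h[:,2]<np.median(h[:,2])+.01].astype(np.float32)
    print(n,len(h),np.median(h[:,2]),cv2.minAreaRect(hh[:,:2]))
# wheel: ring band distances
def ring(q,p):
    X,Y,yaw=q;c,sn=np.cos(yaw),np.sin(yaw)
    d=p-[X,Y,0]; l=np.c_[c*d[:,0]+sn*d[:,1],-sn*d[:,0]+c*d[:,1],d[:,2]]-[-.02,0,.118]
    a=np.radians(35);ax=np.array([-np.sin(a),0,np.cos(a)]);h=l@ax;rr=np.linalg.norm(l-h[:,None]*ax,axis=1)
    return h,rr,l
for n,p in(("t",t),("s",s),("both",np.r_[t,s])):
    q=np.array([.532,-.272,0.])
    for it in range(6):
        h,rr,l=ring(q,p);m=(abs(h-.002)<.012)&(abs(rr-.055)<.012);pp=p[m]
        f=lambda q:(lambda h,rr:np.hypot(rr-.055,h)-.007)(*ring(q,pp)[:2])
        q=least_squares(f,q,loss="soft_l1",f_scale=.002).x
    print(n,m.sum(),q.round(4),np.std(f(q)),np.median(ring(q,pp)[0]))
```

```text
Traceback (most recent call last):
cv2.error: OpenCV(4.12.0) /io/opencv/modules/imgproc/src/convhull.cpp:143: error: (-215:Assertion failed) total >= 0 && (depth == CV_32F || depth == CV_32S) in function 'convexHull'
```

```bash
cat > fit.py <<'E'
import numpy as np,cv2
from scipy.optimize import least_squares
t=np.load("top_xyz.npy").reshape(-1,3);s=np.load("scene_xyz.npy").reshape(-1,3)
for n,p in(("t",t),("s",s)):
    h=p[(p[:,2]>.375)&(p[:,2]<.5)&(abs(p[:,0]-.63)<.25)&(abs(p[:,1]+.27)<.1)]
    hh=h[abs(h[:,2]-np.median(h[:,2]))<.008]
    print(n,len(h),np.median(h[:,2]),cv2.minAreaRect(np.ascontiguousarray(hh[:,:2],np.float32)))
# wheel: ring band distances
def ring(q,p):
    X,Y,yaw=q;c,sn=np.cos(yaw),np.sin(yaw)
    d=p-[X,Y,0]; l=np.c_[c*d[:,0]+sn*d[:,1],-sn*d[:,0]+c*d[:,1],d[:,2]]-[-.02,0,.118]
    a=np.radians(35);ax=np.array([-np.sin(a),0,np.cos(a)]);h=l@ax;rr=np.linalg.norm(l-h[:,None]*ax,axis=1)
    return h,rr,l
for n,p in(("t",t),("s",s),("both",np.r_[t,s])):
    q=np.array([.532,-.272,0.])
    for it in range(6):
        h,rr,l=ring(q,p);m=(abs(h-.002)<.012)&(abs(rr-.055)<.012);pp=p[m]
        f=lambda q:(lambda h,rr:np.hypot(rr-.055,h)-.007)(*ring(q,pp)[:2])
        q=least_squares(f,q,loss="soft_l1",f_scale=.002).x
    print(n,m.sum(),q.round(4),np.std(f(q)),np.median(ring(q,pp)[0]))
E
python3 fit.py
```

```text
t 8833 0.41132144185906117 ((0.6294918656349182, -0.2708030343055725), (0.20048925280570984, 0.10077361017465591), 2.5031330585479736)
s 2709 0.40786654538258116 ((0.624908447265625, -0.2718154489994049), (0.2010326236486435, 0.10451927036046982), 2.596076250076294)
t 821 [ 0.5323 -0.2754  0.0422] 0.001981346611295258 0.005797648166856516
s 528 [ 0.5289 -0.2772  0.0549] 0.002283128799609016 0.004291865146006068
both 1333 [ 0.5311 -0.2757  0.0485] 0.002209514239355258 0.005242178203609381
```

```bash
cat > h.py <<'E'
import numpy as np,sys
from scipy.spatial.transform import Rotation as R
from bench import r,camera
X,Y,yaw=.531,-.2755,.045
S=R.from_euler('z',yaw); a=np.radians(35)
zw=S.apply([-np.sin(a),0,np.cos(a)]);xw=S.apply([np.cos(a),0,np.sin(a)]);yw=S.apply([0,1,0])
C=np.array([X,Y,0])+S.apply([-.02,0,.118])
W=lambda x,y,z:C+x*xw+y*yw+z*zw
def tool(tilt=35):
    b=np.radians(tilt);z=S.apply([np.sin(b),0,-np.cos(b)]);y=-yw
    return R.from_matrix(np.c_[np.cross(y,z),y,z])
def delta(p,Rt=None,base=None):
    s=r.read_state();p0,R0=base or (s["ee_pos"],R.from_quat(s["eef_rot"]))
    Rt=Rt or R0
    return (R0.inv().apply(p-p0)/.15).round(3).tolist(),((R0.inv()*Rt).as_rotvec()/(2*np.pi)).round(4).tolist()
def st():
    s=r.read_state();print("t",s["time"],"p",s["ee_pos"].round(4),"f",s["ft_force"].round(1),"w",round(s["width"],4),s["grip_force"],"wheel",[round(float(v),4) for v in((s["ee_pos"]-C)@xw,(s["ee_pos"]-C)@yw,(s["ee_pos"]-C)@zw)])
E
python3 - <<'E'
from h import *
print(C,delta(W(-.012,0,.10),tool()),W(-.012,0,.10)); print(delta(W(-.012,0,.10)+[-.05,0,.03],tool()))
E
```

```text
[ 0.51102025 -0.2763997   0.118     ] ([2.128, -1.389, 0.194], [-0.0152, 0.0965, 0.0477]) [ 0.44390079 -0.27942211  0.19303229]
([1.815, -1.505, -0.006], [-0.0152, 0.0965, 0.0477])
```

```bash
python3 -m pendant '[{"dp":[0.25,-0.25,-0.1],"rotation":[-0.004,0.024,0.012],"jaw":0.6},{"dp":[0.5,-0.5,-0.1],"rotation":[-0.008,0.048,0.024],"jaw":0.6},{"dp":[0.75,-0.75,-0.1],"rotation":[-0.0114,0.072,0.036],"jaw":0.6},{"dp":[1,-0.9,-0.1],"rotation":[-0.0152,0.0965,0.0477],"jaw":0.6},{"dp":[1,-1,-0.1],"rotation":[-0.0152,0.0965,0.0477],"jaw":0.6},{"dp":[1,-1,-0.1],"rotation":[-0.0152,0.0965,0.0477],"jaw":0.6}]'
python3 - <<'E'
from h import *
st();print(delta(W(-.012,0,.08),tool()))
E
```

```text
time: 0.85
ee_pos: [0.3049, -0.3935, 0.238]
eef_rot: [0.954, 0.023, 0.3, -0.006]
ft_force: [-0.3, -1.1, 0.6]
width: 0.0527
grip_force: 0.0
t 0.85 p [ 0.3049 -0.3935  0.238 ] f [-0.3 -1.1  0.6] w 0.0527 0.0 wheel [-0.1041, -0.1078, 0.2194]
([0.618, -0.718, 0.927], [0.0002, 0.0003, 0.0004])
```

Orientation reached; go to hover and look with the wrist camera.

```bash
python3 -m pendant '[{"dp":[0.3,-0.35,0.2],"rotation":[0,0,0],"jaw":0.45},{"dp":[0.61,-0.72,0.5],"rotation":[0,0,0],"jaw":0.45},{"dp":[0.618,-0.718,0.7],"rotation":[0,0,0],"jaw":0.45},{"dp":[0.618,-0.718,0.7],"rotation":[0,0,0],"jaw":0.45}]'
python3 - <<'E'
from h import *
import cv2
c=camera("wrist");np.savez("w1.npz",**c);cv2.imwrite("pics/w1.png",c["image"][:,:,::-1]);st()
z=c["z_map"].astype(float);K=c["mtx"];v,u=np.mgrid[:400,:640]
p=np.stack([(u-K[0,2])*z/K[0,0],(v-K[1,2])*z/K[1,1],z],-1)@c["T"][:3,:3].T+c["T"][:3,3]
d=p-C;L=np.stack([d@xw,d@yw,d@zw],-1);L[z==0]=9;np.save("w1L.npy",L)
def pr(q):
    k=K@(np.linalg.inv(c["T"])[:3]@np.r_[q,1]);return (k[:2]/k[2]).round(0)
for n,q in dict(C=W(0,0,0),grip=W(-.008,0,.01),end=W(-.034,0,.01),hinge=W(.042,0,.01),rimL=W(0,.055,0),rimR=W(0,-.055,0),rimD=W(-.055,0,0)).items():print(n,pr(q))
print(K[0,0])
E
```

```text
time: 1.35
ee_pos: [0.4395, -0.277, 0.204]
eef_rot: [0.954, 0.025, 0.3, -0.008]
ft_force: [-0.6, 0.5, -0.1]
width: 0.0396
grip_force: 0.0
t 1.4 p [ 0.4383 -0.279   0.2048] f [-0.5 -0.6 -0.3] w 0.0392 0.0 wheel [-0.0098, 0.0007, 0.1128]
C [318. 191.]
grip [318. 202.]
end [318. 227.]
hinge [319. 149.]
rimL [263. 191.]
rimR [373. 192.]
rimD [317. 242.]
282.0720656687951
```

View pics/w1.png

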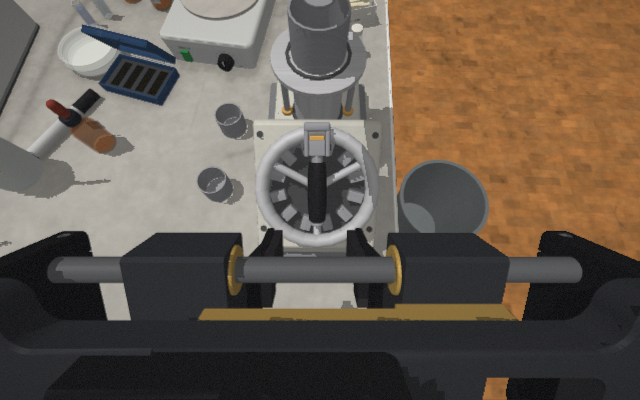

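Run:
```python
import numpy as np
from scipy.optimize import least_squares
L=np.load("w1L.npy")[:245].reshape(-1,3)
q=np.zeros(3)
for i in range(6):
    d=L-q;m=(abs(d[:,2]-.003)<.009)&(abs(np.hypot(d[:,0],d[:,1])-.055)<.011)&(d[:,0]<.03);P=L[m]
    f=lambda q:np.hypot(np.hypot(P[:,0]-q[0],P[:,1]-q[1])-.055,P[:,2]-q[2])-.007
    q=least_squares(f,q,loss="soft_l1",f_scale=.001).x
print(m.sum(),q,np.std(f(q)))
b=L[(abs(L[:,1])<.012)&(L[:,2]>.010)&(L[:,2]<.03)&(L[:,0]>-.05)&(L[:,0]<.025)]
print(b.min(0),b.max(0),np.median(b,0))
for x in(-.03,-.02,-.01,0,.01):
    k=b[abs(b[:,0]-x)<.004];print(x,k[:,1].min(),k[:,1].max(),k[:,2].max())
```

```text
3085 [ 0.00198012  0.00114884 -0.00112155] 0.0007208879366661916
[-0.03159397 -0.0078639   0.01000345] [0.02497328 0.00961432 0.01953016] [-0.00059876  0.00102915  0.0163048 ]
-0.03 -0.006126164282143424 0.007545544026064722 0.01777220543143051
-0.02 -0.007080700473087543 0.008578074966290176 0.018542928176159826
-0.01 -0.007863903530454084 0.009588834943514857 0.018956731984721285
0 -0.007684892985120485 0.009560951561891925 0.0191742991313218
0.01 -0.007517075649126301 0.009583791018319434 0.019530156042270458
```

```bash
sed -i 's/^W=/C=C+.002*xw+.001*yw-.0005*zw\nW=/' h.py
python3 - <<'E'
from h import *
st();print(delta(W(-.008,0,.002),tool()))
E
```

```text
t 1.4 p [ 0.4383 -0.279   0.2048] f [-0.5 -0.6 -0.3] w 0.0392 0.0 wheel [-0.0118, -0.0003, 0.1133]
([0.025, -0.001, 0.742], [-0.0002, 0.0001, 0.0008])
```

```bash
python3 -m pendant '[{"dp":[0.025,-0.001,0.25],"rotation":[0,0,0],"jaw":0.45},{"dp":[0.025,-0.001,0.5],"rotation":[0,0,0],"jaw":0.45},{"dp":[0.025,-0.001,0.66],"rotation":[0,0,0],"jaw":0.45},{"dp":[0.025,-0.001,0.742],"rotation":[0,0,0],"jaw":0.45},{"dp":[0.025,-0.001,0.742],"rotation":[0,0,0],"jaw":0.45}]' 10
python3 -c "
from h import *
st()"
```

```text
time: 2.02
ee_pos: [0.5039, -0.2773, 0.1158]
eef_rot: [0.953, 0.021, 0.301, -0.007]
ft_force: [-0.3, 0.2, -0.2]
width: 0.0388
grip_force: 0.0
t 2.025 p [ 0.5039 -0.2773  0.1158] f [-0.3  0.2 -0.2] w 0.0388 0.0 wheel [-0.0092, -0.0016, 0.0028]
```

```bash
python3 -m pendant '[{"dp":[0,0,0],"rotation":[0,0,0],"jaw":0.1},{"dp":[0,0,0],"rotation":[0,0,0],"jaw":0.1},{"dp":[0,0,0],"rotation":[0,0,0],"jaw":0.1},{"dp":[0,0,0],"rotation":[0,0,0],"jaw":0.1}]' 15
python3 -c "
from h import *
st()"
```

```text
time: 2.52
ee_pos: [0.5038, -0.2762, 0.116]
eef_rot: [0.953, 0.022, 0.301, -0.006]
ft_force: [-2.4, 2.1, 3.2]
width: 0.0173
grip_force: 15.0
t 2.525 p [ 0.5038 -0.2762  0.116 ] f [-2.4  2.1  3.2] w 0.0173 14.980118181556463 wheel [-0.009, -0.0005, 0.003]
```

```bash
python3 -m pendant '[{"dp":[0.011,0,-0.086],"rotation":[0,0,0],"jaw":0.1},{"dp":[0.045,0,-0.167],"rotation":[0,0,0],"jaw":0.1},{"dp":[0.098,0,-0.236],"rotation":[0,0,0],"jaw":0.1},{"dp":[0.167,0,-0.289],"rotation":[0,0,0],"jaw":0.1},{"dp":[0.247,0,-0.322],"rotation":[0,0,0],"jaw":0.1},{"dp":[0.333,0,-0.333],"rotation":[0,0,0],"jaw":0.1},{"dp":[0.347,0,-0.333],"rotation":[0,0,0],"jaw":0.1},{"dp":[0.347,0,-0.333],"rotation":[0,0,0],"jaw":0.1}]' 15
python3 - <<'E'
from h import *
import cv2
st()
c=camera("wrist");cv2.imwrite("pics/w2.png",c["image"][:,:,::-1])
E
```

```text
time: 3.52
ee_pos: [0.5173, -0.2766, 0.1873]
eef_rot: [0.953, 0.021, 0.301, -0.006]
ft_force: [-8.2, 1.6, 5.9]
width: 0.0176
grip_force: 15.0
t 3.525 p [ 0.5173 -0.2766  0.1873] f [-8.2  1.6  5.9] w 0.0176 15.0099116563797 wheel [0.0429, -0.0014, 0.0537]
```

View pics/w2.png

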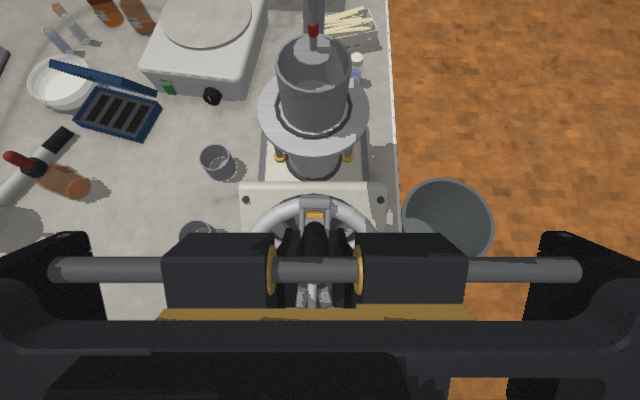

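```bash
cat >> h.py <<'E'
def level(name="wrist",u0=270,u1=360,v1=130,v0=0):
    c=camera(name);z=c["z_map"].astype(float);K=c["mtx"];v,u=np.mgrid[:400,:640]
    p=np.stack([(u-K[0,2])*z/K[0,0],(v-K[1,2])*z/K[1,1],z],-1)@c["T"][:3,:3].T+c["T"][:3,3]
    im=c["image"].astype(int);ax=np.array([X,Y,0])+S.apply([.115,0,0])
    box=(u>u0)&(u<u1)&(v<v1)&(v>=v0)&(z>0)&(np.hypot(*(p[...,:2]-ax[:2]).transpose(2,0,1))<.06)
    red=box&(im[...,0]>90)&(im[...,0]>1.8*im[...,1])
    # ray of each red pixel meets vertical plane through the spindle axis facing the camera
    o=c["T"][:3,3];vv,uu=np.nonzero(red)
    zz=[]
    for a_,b_ in zip(uu,vv):
        d=c["T"][:3,:3]@[(a_-K[0,2])/K[0,0],(b_-K[1,2])/K[1,1],1];n=(ax-o)*[1,1,0]
        k=((ax-o)@n-.0035*np.linalg.norm(n))/(d@n);zz.append((o+k*d)[2])
    print("red",red.sum(),"u",uu.min(),uu.max(),"v",vv.min(),vv.max(),"z",min(zz),max(zz),np.mean(zz),"depth-z",p[red][:,2].min(),p[red][:,2].max(),"xy",np.median(p[red][:,:2],0),"axis",ax)
    q=p[box&~red]; rr=np.hypot(q[:,0]-ax[0],q[:,1]-ax[1]);w=q[(rr>.018)&(rr<.036)]
    top=w[w[:,2]>np.percentile(w[:,2],90)];print("rim max",np.sort(w[:,2])[-60::12],len(w))
    t_=w[w[:,2]>np.sort(w[:,2])[-20]-.0015];print("n",len(t_),"mean",t_.mean(0))
    return c,p
E
python3 -c "
from h import *
level()"
```

```text
red 42 u 308 318 v 21 36 z 0.22990416560143304 0.23995308385446348 0.23556185293115633 depth-z 0.22762392853124336 0.23605764278837726 xy [ 0.64602367 -0.26763646] axis [ 0.64588358 -0.27032675  0.        ]
rim max [0.20571665 0.20577449 0.20585967 0.20596168 0.20606992] 5747
n 542 mean [ 0.64420688 -0.26926045  0.20513804]
```

```bash
python3 -m pendant '[{"dp":[-0.026,0.107,0],"rotation":[0,0,0],"jaw":0.1},{"dp":[-0.087,0.198,0],"rotation":[0,0,0],"jaw":0.1},{"dp":[-0.178,0.259,0],"rotation":[0,0,0],"jaw":0.1},{"dp":[-0.285,0.28,0],"rotation":[0,0,0],"jaw":0.1}]' 15
python3 -c "
from h import *
st();level()"
```

```text
time: 4.12
ee_pos: [0.485, -0.3193, 0.1633]
eef_rot: [0.953, 0.022, 0.302, -0.007]
ft_force: [-6.3, 9.7, 11.4]
width: 0.0177
grip_force: 15.1
t 4.125 p [ 0.485  -0.3193  0.1633] f [-6.3  9.7 11.4] w 0.0177 15.06197428330779 wheel [0.0011, -0.0427, 0.0537]Traceback (most recent call last):
  File "<string>", line 3, in <module>
    st();level()
         ~~~~~^^
  File "h.py", line 31, in level
    print("red",red.sum(),"u",uu.min(),uu.max(),"v",vv.min(),vv.max(),"z",min(zz),max(zz),np.mean(zz),"depth-z",p[red][:,2].min(),p[red][:,2].max(),"xy",np.median(p[red][:,:2],0),"axis",ax)
                              ~~~~~~^^
    return umr_minimum(a, axis, None, out, keepdims, initial, where)
ValueError: zero-size array to reduction operation minimum which has no identity
```

```bash
python3 -m pendant '[{"dp":[-0.107,-0.026,-0.01],"rotation":[0,0,0],"jaw":0.1},{"dp":[-0.198,-0.087,-0.01],"rotation":[0,0,0],"jaw":0.1},{"dp":[-0.259,-0.178,-0.01],"rotation":[0,0,0],"jaw":0.1},{"dp":[-0.28,-0.285,-0.01],"rotation":[0,0,0],"jaw":0.1}]' 15
python3 -c "
from h import *
st()"
```

```text
time: 4.68
ee_pos: [0.4478, -0.2784, 0.1393]
eef_rot: [0.953, 0.021, 0.301, -0.006]
ft_force: [13.5, -1.9, -9.2]
width: 0.0179
grip_force: 15.0
t 4.675 p [ 0.4478 -0.2784  0.1393] f [13.5 -1.9 -9.2] w 0.0179 14.987819418311119 wheel [-0.0416, -0.0002, 0.0542]
```

```bash
python3 -m pendant '[{"dp":[0.025,-0.107,0.005],"rotation":[0,0,0],"jaw":0.1},{"dp":[0.086,-0.198,0.005],"rotation":[0,0,0],"jaw":0.1},{"dp":[0.177,-0.259,0.005],"rotation":[0,0,0],"jaw":0.1},{"dp":[0.284,-0.278,0.005],"rotation":[0,0,0],"jaw":0.1},{"dp":[0.39,-0.259,0.005],"rotation":[0,0,0],"jaw":0.1},{"dp":[0.48,-0.198,0.005],"rotation":[0,0,0],"jaw":0.1},{"dp":[0.54,-0.107,0.005],"rotation":[0,0,0],"jaw":0.1},{"dp":[0.56,0,0.005],"rotation":[0,0,0],"jaw":0.1}]' 15
python3 -c "
from h import *
st();level()"
```

```text
time: 5.68
ee_pos: [0.5171, -0.2753, 0.1874]
eef_rot: [0.953, 0.022, 0.301, -0.006]
ft_force: [-4.0, 2.7, 3.0]
width: 0.0175
grip_force: 15.0
t 5.675 p [ 0.5171 -0.2753  0.1874] f [-4.   2.7  3. ] w 0.0175 15.003838688135147 wheel [0.0428, -0.0001, 0.0539]
red 49 u 310 320 v 21 36 z 0.22981390158464512 0.23985731814181668 0.23558947598648627 depth-z 0.20804321136791307 0.23542888451667204 xy [ 0.64548587 -0.2673821 ] axis [ 0.64588358 -0.27032675  0.        ]
rim max [0.22163675 0.2216752  0.22176396 0.22184132 0.22196905] 7435
n 644 mean [ 0.645278   -0.26880008  0.22102139]
```

```bash
python3 -m pendant '[{"dp":[-0.025,0.107,0],"rotation":[0,0,0],"jaw":0.1},{"dp":[-0.086,0.198,0],"rotation":[0,0,0],"jaw":0.1},{"dp":[-0.177,0.259,0],"rotation":[0,0,0],"jaw":0.1},{"dp":[-0.284,0.278,0],"rotation":[0,0,0],"jaw":0.1},{"dp":[-0.39,0.259,0],"rotation":[0,0,0],"jaw":0.1},{"dp":[-0.48,0.198,0],"rotation":[0,0,0],"jaw":0.1},{"dp":[-0.54,0.107,0],"rotation":[0,0,0],"jaw":0.1},{"dp":[-0.56,0,0],"rotation":[0,0,0],"jaw":0.1}]' 15
python3 -c "
from h import *
st()"
```

```text
time: 6.72
ee_pos: [0.4479, -0.2791, 0.139]
eef_rot: [0.953, 0.021, 0.302, -0.005]
ft_force: [5.3, -2.1, 1.2]
width: 0.0178
grip_force: 15.0
t 6.725 p [ 0.4479 -0.2791  0.139 ] f [ 5.3 -2.1  1.2] w 0.0178 14.998897220939398 wheel [-0.0417, -0.0008, 0.0539]
```

```bash
python3 -m pendant '[{"dp":[0,0,0],"rotation":[0,0,0],"jaw":0.5},{"dp":[0,0,0],"rotation":[0,0,0],"jaw":0.5},{"dp":[0,0,-0.3],"rotation":[0,0,0],"jaw":0.5},{"dp":[0,0,-0.6],"rotation":[0,0,0],"jaw":0.5},{"dp":[0,0,-0.8],"rotation":[0,0.025,0],"jaw":0.5},{"dp":[0,0,-0.8],"rotation":[0,0.05,0],"jaw":0.5},{"dp":[0,0,-0.8],"rotation":[0,0.05,0],"jaw":0.5}]' 15
python3 - <<'E'
from h import *
import cv2
st();c=camera("wrist");np.savez("w3.npz",**c)
im=c["image"][:,:,::-1];cv2.imwrite("pics/w3.png",im);print(c["T"].round(3))
E
```

```text
time: 7.6
ee_pos: [0.3775, -0.2815, 0.235]
eef_rot: [0.895, 0.018, 0.446, -0.011]
ft_force: [0.3, 0.0, -0.1]
width: 0.0434
grip_force: 0.0
t 7.6 p [ 0.3775 -0.2815  0.235 ] f [ 0.3  0.  -0.1] w 0.0434 0.0 wheel [-0.0443, -0.0001, 0.173]
[[ 0.042 -0.791  0.61   0.293]
 [-0.999 -0.032  0.028 -0.285]
 [-0.003 -0.611 -0.792  0.39 ]
 [ 0.     0.     0.     1.   ]]
```

View pics/w3.png

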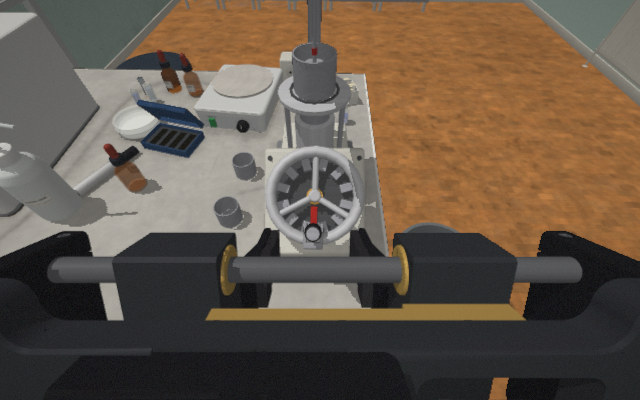

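Run:
```python
from h import *
import cv2
c,p=level(u0=285,u1=345,v1=100,v0=20)
im=c["image"].astype(int)
for v in range(42,62):print(v,im[v,312:318].tolist(),p[v,314].round(4))
cv2.imwrite("pics/w4.png",cv2.resize(c["image"][30:105,275:355,::-1],None,fx=7,fy=7,interpolation=cv2.INTER_CUBIC))
```

```text
red 29 u 312 316 v 48 55 z 0.22864606081323832 0.23678608888550134 0.2327614744997755 depth-z 0.22741222521112756 0.23509917459406232 xy [ 0.64508409 -0.26887926] axis [ 0.64588358 -0.27032675  0.        ]
rim max [0.22901915 0.2291268  0.22919569 0.22930373 0.22946291] 2380
n 197 mean [ 0.64400838 -0.27052331  0.22875046]
42 [[99, 99, 100], [92, 93, 94], [84, 85, 85], [82, 82, 84], [82, 83, 84], [90, 91, 92]] [ 0.6461 -0.2688  0.2419]
43 [[122, 123, 125], [91, 92, 93], [86, 88, 89], [80, 80, 83], [90, 90, 93], [111, 111, 113]] [ 0.6457 -0.2688  0.241 ]
44 [[87, 88, 89], [94, 95, 96], [87, 87, 88], [79, 81, 81], [79, 78, 81], [81, 82, 83]] [ 0.6453 -0.2688  0.24  ]
45 [[91, 92, 93], [98, 98, 100], [89, 89, 90], [83, 83, 84], [81, 81, 82], [82, 81, 84]] [ 0.6459 -0.2688  0.2386]
46 [[89, 88, 90], [96, 96, 98], [84, 85, 86], [80, 82, 82], [80, 78, 79], [84, 83, 82]] [ 0.645  -0.2689  0.2379]
47 [[102, 84, 86], [102, 92, 94], [88, 88, 88], [82, 82, 82], [82, 76, 78], [87, 71, 70]] [ 0.6454 -0.2688  0.2366]
48 [[125, 55, 52], [122, 71, 68], [95, 82, 84], [91, 75, 76], [89, 66, 66], [89, 
[... 851 characters left out ...]
7, 89], [93, 90, 91], [85, 77, 75], [83, 75, 75], [81, 81, 81], [81, 82, 84]] [ 0.646  -0.2688  0.2257]
57 [[87, 87, 88], [90, 91, 92], [84, 83, 86], [85, 84, 87], [81, 82, 83], [80, 81, 81]] [ 0.6452 -0.2688  0.2249]
58 [[93, 93, 95], [90, 89, 91], [85, 86, 87], [82, 83, 84], [81, 81, 82], [91, 90, 92]] [ 0.6457 -0.2688  0.2234]
59 [[128, 128, 130], [102, 103, 103], [89, 90, 92], [83, 82, 84], [88, 89, 90], [119, 120, 121]] [ 0.6452 -0.2688  0.2225]
60 [[137, 137, 139], [106, 105, 108], [88, 87, 89], [82, 82, 84], [93, 95, 95], [132, 132, 133]] [ 0.6452 -0.2688  0.2212]
61 [[139, 139, 141], [105, 105, 107], [87, 86, 88], [83, 85, 85], [93, 93, 94], [133, 134, 136]] [ 0.6452 -0.2688  0.22  ]
```

View pics/w4.png

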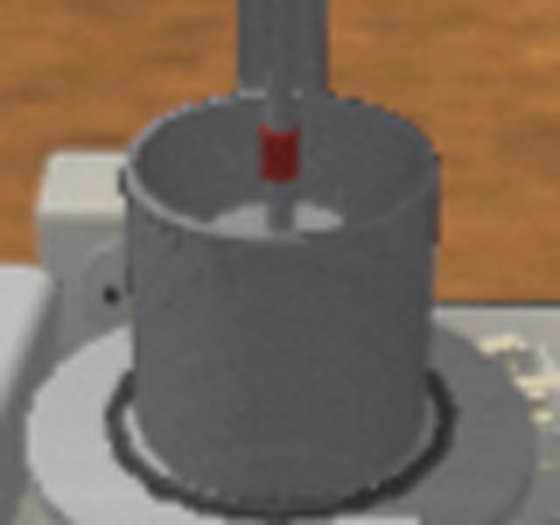

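Run:
```python
from h import *
print(delta(W(-.0422,-.0003,.054),tool()),delta(W(-.0422,-.0003,.13),tool()))
```

```text
([-0.244, 0.003, 0.756], [-0.0001, -0.0496, -0.0001]) ([-0.089, 0.003, 0.274], [-0.0001, -0.0496, -0.0001])
```

```bash
python3 -m pendant '[{"dp":[-0.04,0.002,0.1],"rotation":[0,-0.025,0],"jaw":0.5},{"dp":[-0.089,0.003,0.274],"rotation":[0,-0.0496,0],"jaw":0.5},{"dp":[-0.17,0.003,0.5],"rotation":[0,-0.0496,0],"jaw":0.5},{"dp":[-0.244,0.003,0.756],"rotation":[0,-0.0496,0],"jaw":0.5},{"dp":[-0.244,0.003,0.756],"rotation":[0,-0.0496,0],"jaw":0.1},{"dp":[-0.244,0.003,0.756],"rotation":[0,-0.0496,0],"jaw":0.1},{"dp":[-0.244,0.003,0.756],"rotation":[0,-0.0496,0],"jaw":0.1},{"dp":[-0.244,0.003,0.756],"rotation":[0,-0.0496,0],"jaw":0.1}]' 15
python3 -c "
from h import *
st()"
```

```text
time: 8.7
ee_pos: [0.4477, -0.2795, 0.1404]
eef_rot: [0.953, 0.022, 0.303, -0.005]
ft_force: [-1.4, 1.4, 3.7]
width: 0.0174
grip_force: 15.0
t 8.7 p [ 0.4477 -0.2795  0.1404] f [-1.4  1.4  3.7] w 0.0174 15.003375560045242 wheel [-0.0411, -0.0012, 0.0552]
```

```bash
python3 -m pendant '[{"dp":[0.01,-0.075,0],"rotation":[0,0,0],"jaw":0.1},{"dp":[0.04,-0.145,0],"rotation":[0,0,0],"jaw":0.1},{"dp":[0.089,-0.205,0],"rotation":[0,0,0],"jaw":0.1},{"dp":[0.089,-0.205,0],"rotation":[0,0,0],"jaw":0.1}]' 15
python3 -c "
from h import *
st()"
python3 -m pendant '[{"dp":[0,0,0],"rotation":[0,0,0],"jaw":0.5},{"dp":[0,0,0],"rotation":[0,0,0],"jaw":0.5},{"dp":[0,0,-0.3],"rotation":[0,0,0],"jaw":0.5},{"dp":[0,0,-0.6],"rotation":[0,0,0],"jaw":0.5},{"dp":[-0.1,0.2,-0.8],"rotation":[0,0.025,0],"jaw":0.5},{"dp":[-0.1,0.2,-0.8],"rotation":[0,0.05,0],"jaw":0.5},{"dp":[-0.1,0.2,-0.8],"rotation":[0,0.05,0],"jaw":0.5}]' 15
python3 - <<'E'
from h import *
import cv2
st();c,p=level(u0=270,u1=360,v1=100,v0=20)
a=cv2.resize(c["image"][30:105,275:355,::-1],None,fx=5,fy=5,interpolation=cv2.INTER_CUBIC)
b=cv2.resize(c["image"][130:250,250:380,::-1],None,fx=3,fy=3,interpolation=cv2.INTER_CUBIC)
h=min(len(a),len(b));cv2.imwrite("pics/w5.png",np.hstack([a[:h],b[:h]]))
for v in range(42,62):print(v,c["image"][v,314],p[v,314].round(4))
E
```

```text
time: 9.2
ee_pos: [0.4577, -0.2469, 0.1482]
eef_rot: [0.953, 0.022, 0.303, -0.006]
ft_force: [-5.1, 0.5, 7.8]
width: 0.0173
grip_force: 15.0
t 9.2 p [ 0.4577 -0.2469  0.1482] f [-5.1  0.5  7.8] w 0.0173 15.003891214728355 wheel [-0.0272, 0.0309, 0.055]
time: 10.07
ee_pos: [0.3756, -0.2807, 0.2344]
eef_rot: [0.894, 0.018, 0.447, -0.011]
ft_force: [0.3, 0.6, -0.3]
width: 0.0429
grip_force: 0.0
t 10.075 p [ 0.3756 -0.2807  0.2344] f [ 0.3  0.6 -0.3] w 0.0429 0.0 wheel [-0.0462, 0.0008, 0.1736]
red 30 u 312 316 v 48 54 z 0.2284340343504746 0.23544080776359763 0.23238030290475378 depth-z 0.2175305095144331 0.2346316385868068 xy [ 0.64486347 -0.26870895] axis [ 0.64588358 -0.27032675  0.        ]
rim max [0.23105223 0.2311186  0.23121424 0.2313229  0.23147749] 2515
n 182 mean [ 0.64273691 -0.26983541  0.23081279]
42 [88 89 90] [ 0.6456 -0.2687  0.2408]
43 [89 90 91] [ 0.6462 -0.2687  0.2395]
44 [88 89 89] [ 0.646  -0.2687  0.2384]
45 [88 88 90] [ 0.645  -0.2687  0.2377]
46 [87 90 92] [ 0.644  -0.2687  0.237 ]
47 [99 81 84] [ 0.645  -0.2687  0.2354]
48 [118  32  26] [ 0.6447 -0.2687  0.2344]
49 [99 31 28] [ 0.6439 -0.2687  0.2336]
50 [97 28 22] [ 0.6457 -0.2686  0.2316]
51 [98 30 22] [ 0.6436 -0.2687  0.2314]
52 [93 25 21] [ 0.6451 -0.2687  0.2295]
53 [98 30 29] [ 0.6446 -0.2687  0.2286]
54 [101  54  54] [ 0.6441 -0.2687  0.2276]
55 [87 87 91] [ 0.6453 -0.2686  0.2259]
56 [84 84 87] [ 0.6472 -0.2685  0.2238]
57 [84 85 87] [ 0.6455 -0.2686  0.2234]
58 [90 90 92] [ 0.6474 -0.2685  0.2212]
59 [102 101 104] [ 0.6449 -0.2686  0.2212]
60 [124 122 127] [ 0.6218 -0.2697  0.2311]
61 [97 98 99] [ 0.6204 -0.2697  0.2305]
```

View pics/w5.png

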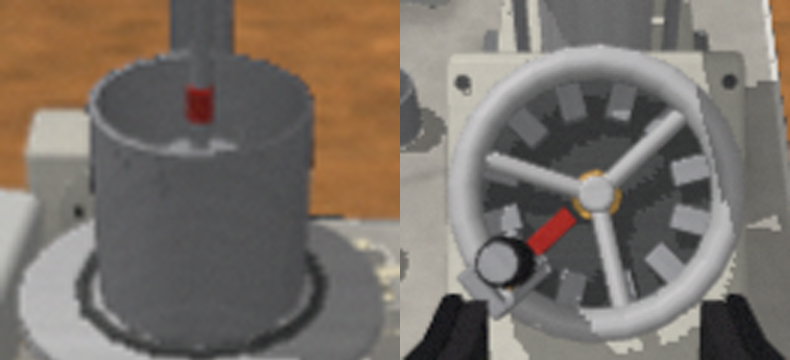

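```bash
python3 -c "
from bench import r
print(r.close_job())"
```

```text
the job is handed in; nothing more can be done
None
```

The job is handed in after about 10 s of robot time: the handle is latched upright and released, the cup is still standing on the table, and its rim and the middle of the red mark both measured at 231 mm (good to about 0.5 mm relative to each other).

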